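# De-pot the stuck inner pot with the lever stand

## Robot

A 6-joint arm with a two-finger parallel gripper is mounted at the origin on the work surface. World frame = base frame: x ahead of the robot, y to its left, z up, the work surface at z = 0. Lengths are in m, angles in rad, forces in N, time in s.
With the tool pointing down it reaches from about 0.35 to 0.85 m from the base axis. Payload 8.1 kg.
Tool frame: the origin (TCP) lies on the mounting face of the last link; the fingertips stand 186 mm ahead of it and the grasp point (between the pads) lies 167 mm ahead of it; z points along the fingers, y is the line along which they close (so a half turn about z gives the same grasp; the last joint's range is limited). The gripper opens to 93 mm and grips with 3 to 60 N. Pads are 15 mm wide; open, the fingers measure 128 mm over their backs; the gripper's body (75 mm by 188 mm) begins 65 mm behind the grasp point.
Start: joints at [-1.325, 0.13, 1.488, -0, 1.523, -0.085], TCP at [0.195, -0.567, 0.405] pointing down, gripper open.
Joint ranges: [-2.96, 2.96], [-0.89, 2.26], [0.02, 2.5], [-1.34, 4.48], [0, 2.73], [-2.66, 2.66]. Speed limits (rad/s): [2.39, 2.39, 2.79, 3.14, 3.14, 3.14].

## Interface

Orientations are given as a rotation vector (axis times angle).
In Python, from plant import read_state, read_camera, camera_params, close_job gives the robot as it stands. The module is installed in compiled form; this text tells all that it offers.
- The arm moves only by the tool servo_tool, never from a script. Its argument "increments" is a list of rows, each an object with "slide": the shift along the tool's x, y, z in mm, a list of three; "dr": the turn, a rotation vector about the tool's x, y, z in rad, a list of three; "jaw": the closure, from 0 (fully open) to 1 (shut). In form: [{"slide": [x, y, z], "dr": [ax, ay, az], "jaw": jaw}, ...]. A call has 1 to 20 rows; each row is the pose to reach, as a shift and turn from the pose commanded when the call began, along the tool's axes at that moment; what a row does not reach only later rows make up. A row lasts 1/10 s, in which the tool goes at most 50 mm and 8.59 degrees, less where a joint would pass 70% of its speed; a pose out of reach is approached as far as the arm can. A call with a gripper value outside its range is refused whole. The fingers move at their own pace and stop on an object; "force" is the grip in N (left out, the last holds). Time passes only in rows, so rows that repeat a pose let the fingers close. It gives the time, the measured TCP pose, the force, the opening and the grip force at its end, in the units of the state.
- read_state(): the state, without advancing time (a new reading comes with each control period).
- read_camera(name): name is "side" or "top" or "wrist"; returns (picture, depth): 420x560x3 uint8, red, green, blue; 420x560 float32, m along the optical axis (not along the pixel's ray), 0 where there is no reading.
- camera_params(name): a dict with "fx", "fy", "cx", "cy" (pixels), "rvec" (rotation vector, rad) and "tvec" (3), from world to camera coordinates, as OpenCV has them. Camera axes: x right, y down, z forward; pixel columns grow to the right and rows downward; lengths in m; the calibration is good to about 2 mm. A picture is of the moment at which its call begins: read the wrist's pose just before it. camera_params takes no time and is no camera call; for the wrist camera it gives the pose at the moment of the call.
- close_job(): hands the job in; it is judged then, once.
The state is a dict: "t": time; "q": joint angles; "dq": joint speeds; "joint_torque": joint torques, N m; "tool_pos": TCP position; "orientation": TCP orientation; "force": force on the tool from outside, world axes, zero at the start; "wrist_torque": the same for the moment, N m; "opening": finger opening in m; "gripper_force": force on a finger pad.
Only numpy, scipy, OpenCV 4.12 (cv2) and the standard library are available. Lean on these libraries where they do the work, as an engineer would, in place of code of your own. Each camera call takes 0.05 s, during which the arm holds its last target. There are 200 camera calls.

## Task

The grey plastic inner pot is stuck down inside the clay training pot on the stand. Press the stand's lever down by its pad until the catch holds it, so that the push rod pokes the inner pot up through the drain hole; then lift the inner pot out and set it down, not dropping it, upright inside the round clay saucer. Leave the lever latched down and everything else on the table where it is.

Things in the scene. Friction and masses are not known exactly. Their poses are not given: they have to be found in the camera images.
- stand: De-potting stand fixed to the table: aluminium base plate 110 mm (its x) by 280 mm (its y), 8 mm thick. Origin on the table at the stand's middle; +y runs along the lever towards the pot end, -y towards the press pad, z up. The clay training pot is fixed on it at y = +105 mm.
- lever_hinge (a point): Lever's hinge, axis along the stand's x, 48 mm above the table, at stand y = +10 mm, between pot and pad.
- catch_nose (a point): Nose of the sprung side catch beside the lever (sloping top, flat underside 42 mm above the table), on the stand's +x side; its housing behind it is 30 mm long and 64 mm high and stands about 50 mm from the pad's centre. It moves aside by itself as the lever goes down.
- lever (a joint): Lever angle in rad: 0 at rest (pad up), grows as the pad is pressed, end stop 0.44. A spring lifts it again unless caught: at 0.38 to 0.40 its lug snaps under the catch, which then keeps it at 0.37 to 0.38. The pad takes 4 to 10 N until then, much more at the end stop. It lifts a push rod through the pot's bottom hole by 95 mm per rad, raising the grey inner pot about 34 mm when caught.
- pad_top (a point): Centre of the top face of the black press pad on the lever's free end (pad 44 x 36 mm), 110 mm from the hinge axis; it moves with the lever: about 76 mm above the table at rest, about 34 mm when caught, about 28 mm at the end stop. Press straight down here.
- pot_mouth (a point): Centre of the clay training pot's mouth, at rim height (146 mm above the table); outside diameter 82 mm at the rim, bore 60 mm; fixed to the stand, z up.
- liner_center (a point): Centre (half-way up, on its axis) of the grey hard-plastic inner pot: an open-topped straight cup 54 mm outside diameter, 60 mm high, wall 3 mm, about 60 g. At the start it is sunk in the training pot with its rim level with the clay rim (1 to 3 mm play all round). Its z axis points up out of its mouth.
- saucer: Round clay saucer, loose, 114 mm outside diameter at its rim, 15 mm high; origin at the centre of its underside, inner floor 6 mm above that and about 100 mm across. It changes places with the square one.
- square_saucer: Bystander: square clay saucer, 105 x 105 mm, 15 mm high; the wrong saucer, leave it alone; origin at the centre of its underside
- pliers: Bystander: aluminium jin pliers lying flat, about 170 x 50 mm, 13 mm high; origin at the centre of its underside
- rake: Bystander: yellow plastic hand rake lying flat, 230 mm long, 75 mm wide, 16 mm high; origin at the centre of its underside
- cloche: Bystander: clear glass bell cloche, 140 mm diameter, 185 mm high with its knob, standing; origin at the centre of its underside
- spool: Bystander: aluminium wire spool standing on end, 40 mm diameter, 28 mm high; origin at the centre of its underside
- bonsai_bowl: Bystander: blue glazed bowl, 100 mm diameter, 45 mm high; origin at the centre of its underside
- bottle: Bystander: white plastic bottle, 64 mm diameter, 190 mm high, standing; origin at the centre of its underside
Things that resemble listed ones, but are neither listed nor needed, are in the scene too. Of the things like the part that bears liner_center, leave any that is blue; of the rest the smaller one is meant.

How it is judged:
By the outcome, as a careful person would: the job done as asked, in the order asked, and still so for the second after the job is handed in, with the robot touching nothing.
It also fails if it takes over 64 s, if anything falls off the work surface, if the arm or the gripper's body presses on something with over 40 N, if the wrist force passes 120 N, or if a joint passes its speed limit or range.

## Working session

There is one attempt and no reset: what is moved stays moved. The work goes in short steps, Python scripts to look and compute and a tool call to move; the robot and the scene stay as the last step left them, time stands still between calls to the robot, and variables do not carry over. Pictures are saved under pics/ and viewed, at most 10 in all, crops included, and the job is handed in when it is done.

Besides the shell and the picture viewer there is one more tool, called after "Emit:" as a command line: name --argument value ..., lists and objects as JSON in quotes. servo_tool: Moves the arm, as the interface text tells. Its arguments: {"type":"object","properties":{"increments":{"type":"array"},"force":{"type":"number"}},"required":["increments"]}

```bash
mkdir -p pics
cat > h.py <<'E'
import numpy as np, cv2
from plant import *
def cam(n):
    p=camera_params(n); img,d=read_camera(n)
    R=cv2.Rodrigues(np.array(p['rvec'],float))[0]; t=np.array(p['tvec'],float).ravel()
    return img,d,p,R,t
def ray(p,R,t,u,v,z):
    d=R.T@np.array([(u-p['cx'])/p['fx'],(v-p['cy'])/p['fy'],1.]); o=-R.T@t
    return o+d*(z-o[2])/d[2]
def cloud(d,p,R,t):
    v,u=np.indices(d.shape); X=np.stack([(u-p['cx'])/p['fx']*d,(v-p['cy'])/p['fy']*d,d],-1)
    return (X-t)@R
def save(n,img): cv2.imwrite('pics/'+n,img[...,::-1])
E
python3 - <<'E'
from h import *
s=read_state();print(s['t'],s['tool_pos'],s['orientation'],s['opening'])
for n in['top','side']:
    img,d,p,R,t=cam(n); save(n+'1.png',img); np.savez(n+'1.npz',img=img,d=d,R=R,t=t,K=[p['fx'],p['fy'],p['cx'],p['cy']])
    print(n,-R.T@t,p['fx'],R[2],(d>0).mean())
E
```

```text
0.0 [ 0.19486621 -0.5672463   0.40371779] [-3.09694791e+00 -5.17029132e-01  2.52848016e-04] 0.09272081480833762
top [ 0.42192662 -0.08592891  1.1585118 ] 467.49761436134463 [ 0.1217846   0.00878571 -0.99251767] 0.9959608843537415
side [ 0.43492736 -0.85516189  0.66733481] 400.89798454152907 [ 0.10906222  0.81883272 -0.56357645] 0.9959268707482993
```

View pics/top1.png

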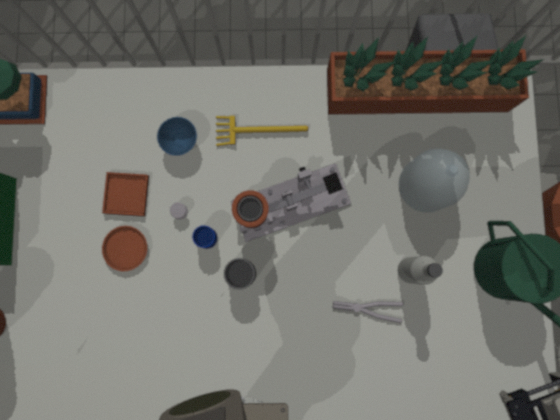

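View pics/side1.png

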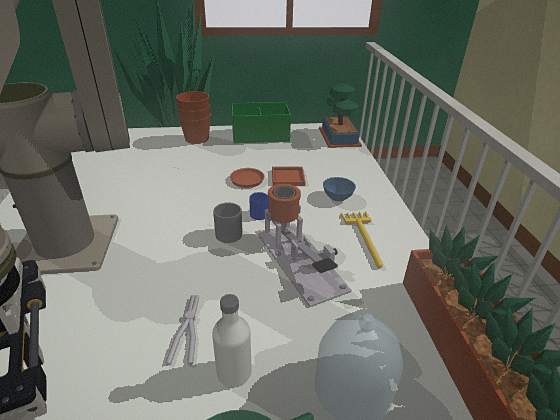

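Top view: clay pot with the grey liner at (250,209), black pad at (333,183), catch at (303,173), round saucer at (125,248) and square saucer at (126,194). The blue cup (205,237) and the larger grey cup (240,273) are decoys. The side view agrees. Next I measure these.

Run:
```python
from h import *
def load(n):
    z=np.load(n+'1.npz'); K=z['K']; p=dict(zip(['fx','fy','cx','cy'],K)); return z['img'],z['d'],p,z['R'],z['t']
def comp(m,u,v):
    n,l,s,c=cv2.connectedComponentsWithStats(m.astype(np.uint8)); k=l[v,u]
    return l==k if k else None
for n,pts in [('top',dict(pot=(237,209),pad=(333,183),sauc=(108,248),cup=(250,209),catch=(303,173))),('side',dict(pot=(284,208),pad=(325,265),sauc=(247,178)))]:
    img,d,p,R,t=load(n); C=cloud(d,p,R,t); hsv=cv2.cvtColor(img,cv2.COLOR_RGB2HSV)
    H,S,V=[hsv[...,i].astype(int) for i in range(3)]
    red=((H<14)|(H>172))&(S>90)&(V>50); blk=(V<45)
    for k,(u,v) in pts.items():
        print(n,k,hsv[v,u],C[v,u].round(4),end=' ')
        m=red if k in('pot','sauc') else blk if k=='pad' else None
        if m is None: print();continue
        m=comp(m,u,v)
        if m is None: print('none');continue
        X=C[m]; (c,sz,a)=cv2.minAreaRect(np.argwhere(m)[:,::-1].astype(np.float32))
        zt=np.percentile(X[:,2],95)
        top=X[X[:,2]>zt-0.006]; (cc,r)=cv2.minEnclosingCircle(top[:,:2].astype(np.float32))
        print(m.sum(),'z',np.percentile(X[:,2],[5,50,95]).round(4),'rect',np.round(c,1),np.round(sz,1),'med',np.median(X,0).round(4),'circ',np.round(cc,4),round(r,4))
        q=ray(p,R,t,*c,{'pot':.146,'pad':.076,'sauc':.015}[k]); print('   ray',q.round(4))
```

```text
top pot [ 7 80 70] [0.556  0.0008 0.1316] none
top pad [65 46 33] [ 0.6225 -0.2201  0.0759] 220 z [0.0719 0.0765 0.0802] rect [332.2 182.7] [16.7 13.6] med [ 0.6227 -0.2179  0.0765] circ [ 0.6238 -0.2178] 0.0231
   ray [ 0.6231 -0.2182  0.076 ]
top sauc [  7 148 112] [0.4787 0.33   0.0069] 1566 z [0.0034 0.0075 0.016 ] rect [124.3 248.1] [43.4 44.3] med [0.478  0.2892 0.0075] circ [0.454  0.1276] 0.216
   ray [0.4777 0.287  0.015 ]
top cup [60  4 57] [ 0.5612 -0.0256  0.0895] 
top catch [150   8 129] [ 0.6497 -0.1508  0.0639] 
side pot [  9 110  95] [ 0.551  -0.0657  0.1252] 1377 z [0.0072 0.0984 0.1482] rect [286.  194.5] [55. 36.] med [ 0.5714 -0.0383  0.0984] circ [ 0.5027 -0.4229] 0.4376
   ray [ 0.5589 -0.0385  0.146 ]
side pad [60  4 58] [ 0.6213 -0.2243  0.0789] none
side sauc [  8 130 143] [0.4777 0.2881 0.0087] 510 z [0.0068 0.0099 0.018 ] rect [246.5 177.5] [19. 33.] med [0.4766 0.2932 0.0099] circ [ 0.4528 -0.2556] 0.5999
   ray [0.4758 0.2806 0.015 ]
```

Run:
```python
from h import *
z=[]
for n in['top','side']:
    q=np.load(n+'1.npz'); K=q['K'];p=dict(zip(['fx','fy','cx','cy'],K)); C=cloud(q['d'],p,q['R'],q['t'])
    near=np.hypot(C[...,0]-.56,C[...,1]+.025)<.07
    m=near&(C[...,2]>.138); X=C[m]; (c,r)=cv2.minEnclosingCircle(X[:,:2].astype(np.float32)); print(n,m.sum(),np.percentile(X[:,2],[50,90]).round(4),np.round(c,4),round(r,4))
    # circle-cover hull ellipse in image
    e=cv2.fitEllipse(cv2.convexHull(np.argwhere(m)[:,::-1].astype(np.int32))); print(e, ray(p,q['R'],q['t'],*e[0],.146).round(4))
    m=(np.hypot(C[...,0]-.478,C[...,1]-.287)<.075)&(C[...,2]>.011); X=C[m];(c,r)=cv2.minEnclosingCircle(X[:,:2].astype(np.float32)); print('sauc',np.round(c,4),round(r,4),np.percentile(X[:,2],[50,95]))
    m=(abs(C[...,0]-.62)<.03)&(abs(C[...,1]+.218)<.035)&(C[...,2]>.065)
    print('pad',m.sum(),C[m].mean(0).round(4))
s=read_state();R=cv2.Rodrigues(s['orientation'])[0];print(R.round(3));print(s['force'])
p=camera_params('wrist');Rw=cv2.Rodrigues(np.array(p['rvec']))[0];tc=-Rw.T@np.array(p['tvec']).ravel();print('wristcam in tool',R.T@(tc-s['tool_pos']),(Rw@R).round(3))
```

```text
top 634 [0.1463 0.1488] [ 0.5552 -0.0287] 0.0411
((250.0891571044922, 208.3902130126953), (36.796695709228516, 36.981361389160156), 121.30646514892578) [ 0.5552 -0.029   0.146 ]
sauc [0.4778 0.2862] 0.0569 [0.01457465 0.01831836]
pad 361 [ 0.6202 -0.214   0.0745]
side 468 [0.1468 0.1486] [ 0.5545 -0.028 ] 0.0421
((283.8397521972656, 193.5817413330078), (21.187223434448242, 33.907527923583984), 92.579833984375) [ 0.5542 -0.0339  0.146 ]
sauc [0.4748 0.2872] 0.0586 [0.01554619 0.01899282]
pad 271 [ 0.6193 -0.2177  0.0763]
[[ 0.946  0.325 -0.   ]
 [ 0.325 -0.946  0.002]
 [ 0.    -0.002 -1.   ]]
[ 0.49617305 -0.22723078  0.06945161]
wristcam in tool [0.08154794 0.00014795 0.01984112] [[-0.     1.     0.   ]
 [-0.955  0.    -0.295]
 [-0.295 -0.     0.955]]
```

Emit:
servo_tool --increments '[{"slide":[0,0,-40],"dr":[0,0,0],"jaw":1},{"slide":[50,-18,-50],"dr":[0,0,0],"jaw":1},{"slide":[518,-192,-50],"dr":[0,0,0],"jaw":1},{"slide":[518,-192,-50],"dr":[0,0,0],"jaw":1},{"slide":[518,-192,-50],"dr":[0,0,0],"jaw":1},{"slide":[518,-192,-50],"dr":[0,0,0],"jaw":1},{"slide":[518,-192,-50],"dr":[0,0,0],"jaw":1},{"slide":[518,-192,-50],"dr":[0,0,0],"jaw":1},{"slide":[518,-192,-50],"dr":[0,0,0],"jaw":1},{"slide":[518,-192,-50],"dr":[0,0,0],"jaw":1},{"slide":[518,-192,-50],"dr":[0,0,0],"jaw":1},{"slide":[518,-192,-50],"dr":[0,0,0],"jaw":1},{"slide":[518,-192,-50],"dr":[0,0,0],"jaw":1},{"slide":[518,-192,-50],"dr":[0,0,0],"jaw":1},{"slide":[518,-192,-50],"dr":[0,0,0],"jaw":1},{"slide":[518,-192,-50],"dr":[0,0,0],"jaw":1},{"slide":[518,-192,-50],"dr":[0,0,0],"jaw":1},{"slide":[518,-192,-50],"dr":[0,0,0],"jaw":1}]'

```text
t: 1.9
tool_pos: [0.6218, -0.2186, 0.4551]
orientation: [3.099, 0.515, 0.0]
force: [0.3, 0.9, -1.0]
opening: 0.0006
gripper_force: 0.0
```

```bash
cat >> h.py <<'E'
def to(x,y,z):
    s=read_state(); R=cv2.Rodrigues(s['orientation'])[0]; print('slide',(1e3*R.T@(np.array([x,y,z])-s['tool_pos'])).round(1),'t',s['t'],s['tool_pos'].round(4),s['orientation'].round(4),'F',s['force'].round(1),s['opening'])
E
python3 - <<'E'
from h import *
to(.621,-.217,.216)
img,d,p,R,t=cam('wrist'); save('w1.png',img); C=cloud(d,p,R,t)
v=cv2.cvtColor(img,cv2.COLOR_RGB2HSV)[...,2]
m=(v<70)&(abs(C[...,0]-.62)<.05)&(abs(C[...,1]+.218)<.05)&(abs(C[...,2]-.076)<.02)
print(m.sum(),C[m].mean(0) if m.any() else '')
E
```

```text
slide [ -0.3  -1.8 239.1] t 1.9 [ 0.6218 -0.2186  0.4551] [3.0988e+00 5.1490e-01 5.0000e-04] F [ 0.3  0.9 -1. ] 0.0006230199601645688
1589 [ 0.62329937 -0.219733    0.07604692]
```

View pics/w1.png

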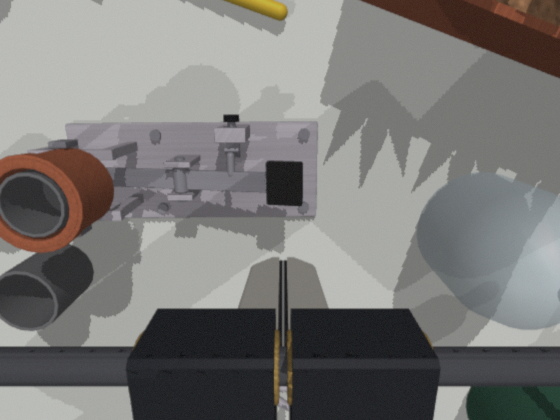

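Wrist view: pad at (285,183), aligned with the tool, so it is straight below. Pressing down now.

Emit:
servo_tool --increments '[{"slide":[1,1,50],"dr":[0,0,0],"jaw":1},{"slide":[1,1,100],"dr":[0,0,0],"jaw":1},{"slide":[1,1,140],"dr":[0,0,0],"jaw":1},{"slide":[1,1,170],"dr":[0,0,0],"jaw":1},{"slide":[1,1,185],"dr":[0,0,0],"jaw":1},{"slide":[1,1,192],"dr":[0,0,0],"jaw":1},{"slide":[1,1,198],"dr":[0,0,0],"jaw":1},{"slide":[1,1,204],"dr":[0,0,0],"jaw":1},{"slide":[1,1,210],"dr":[0,0,0],"jaw":1},{"slide":[1,1,216],"dr":[0,0,0],"jaw":1},{"slide":[1,1,222],"dr":[0,0,0],"jaw":1},{"slide":[1,1,227],"dr":[0,0,0],"jaw":1},{"slide":[1,1,232],"dr":[0,0,0],"jaw":1},{"slide":[1,1,236],"dr":[0,0,0],"jaw":1},{"slide":[1,1,236],"dr":[0,0,0],"jaw":1}]'

```text
t: 3.45
tool_pos: [0.6248, -0.2196, 0.2221]
orientation: [3.095, 0.516, 0.006]
force: [-3.9, -2.9, 5.0]
opening: 0.0004
gripper_force: 2.6
```

Emit:
servo_tool --increments '[{"slide":[0,0,2],"dr":[0,0,0],"jaw":1},{"slide":[0,0,4],"dr":[0,0,0],"jaw":1},{"slide":[0,0,4],"dr":[0,0,0],"jaw":1}]'

```text
t: 3.75
tool_pos: [0.6249, -0.2193, 0.2186]
orientation: [3.096, 0.516, 0.006]
force: [-6.4, 0.2, 10.2]
opening: 0.0007
gripper_force: 4.4
```

Emit:
servo_tool --increments '[{"slide":[0,0,2],"dr":[0,0,0],"jaw":1},{"slide":[0,0,4],"dr":[0,0,0],"jaw":1},{"slide":[0,0,4],"dr":[0,0,0],"jaw":1}]'

```text
t: 4.05
tool_pos: [0.625, -0.219, 0.2151]
orientation: [3.096, 0.517, 0.006]
force: [-6.0, 0.4, 10.4]
opening: 0.0006
gripper_force: 4.6
```

Emit:
servo_tool --increments '[{"slide":[0,0,-5],"dr":[0,0,0],"jaw":1},{"slide":[0,0,-15],"dr":[0,0,0],"jaw":1},{"slide":[0,0,-60],"dr":[0,0,0],"jaw":1},{"slide":[0,0,-110],"dr":[0,0,0],"jaw":1},{"slide":[0,0,-160],"dr":[0,0,0],"jaw":1},{"slide":[0,0,-210],"dr":[0,0,0],"jaw":0.5},{"slide":[-4,-50,-220],"dr":[0,0,0],"jaw":0},{"slide":[-4,-100,-220],"dr":[0,0,0],"jaw":0},{"slide":[-4,-150,-220],"dr":[0,0,0],"jaw":0},{"slide":[-4,-190,-220],"dr":[0,0,0],"jaw":0},{"slide":[-4,-203,-220],"dr":[0,0,0],"jaw":0},{"slide":[-4,-203,-220],"dr":[0,0,0],"jaw":0},{"slide":[-4,-203,-220],"dr":[0,0,0],"jaw":0},{"slide":[-4,-203,-220],"dr":[0,0,0],"jaw":0},{"slide":[-4,-203,-220],"dr":[0,0,0],"jaw":0}]'

```text
t: 5.55
tool_pos: [0.5544, -0.0289, 0.4306]
orientation: [3.099, 0.514, -0.0]
force: [-0.6, 0.9, 0.1]
opening: 0.0756
gripper_force: 0.0
```

Run:
```python
from h import *
to(.555,-.0287,.336)
for n in['wrist','side']:
    img,d,p,R,t=cam(n); save(n+'2.png',img); C=cloud(d,p,R,t)
    m=(np.hypot(C[...,0]-.555,C[...,1]+.0287)<.06)&(C[...,2]>.156)&(C[...,2]<.195)
    if m.any():
        X=C[m]; z=np.percentile(X[:,2],[50,90,98]).round(4); T=X[X[:,2]>z[1]-.005]; print(n,m.sum(),z,cv2.minEnclosingCircle(T[:,:2].astype(np.float32)),X.min(0),X.max(0))
    m=(abs(C[...,0]-.6235)<.02)&(abs(C[...,1]+.2195)<.02)&(C[...,2]>.02); print('pad',np.median(C[m],0),m.sum())
```

```text
slide [ 0.7 -0.  94.6] t 5.55 [ 0.5544 -0.0289  0.4306] [ 3.0991e+00  5.1440e-01 -3.0000e-04] F [-0.6  0.9  0.1] 0.07560735512860076
wrist 2530 [0.1752 0.1793 0.18  ] ((0.5557443499565125, -0.028606576845049858), 0.027173977345228195) [ 0.5290831  -0.05537449  0.15601234] [ 0.5825332  -0.00200268  0.18080929]
pad [ 0.6230539  -0.21768064  0.03613694] 1332
side 385 [0.1704 0.1801 0.1815] ((0.5549724102020264, -0.026481492444872856), 0.029081152752041817) [ 0.52815599 -0.05746748  0.15617643] [ 5.81713558e-01 -5.80318147e-04  1.82457153e-01]
pad [ 0.62244097 -0.22128368  0.0369781 ] 242
```

View pics/wrist2.png

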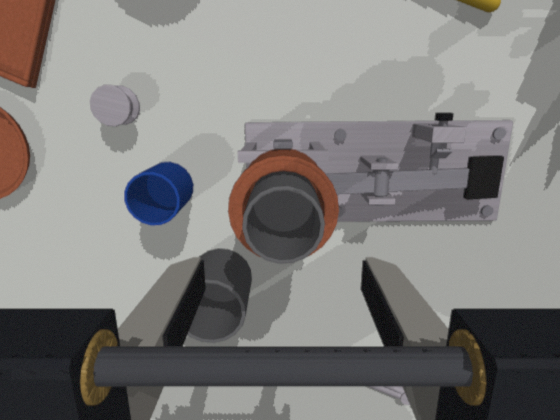

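View pics/side2.png

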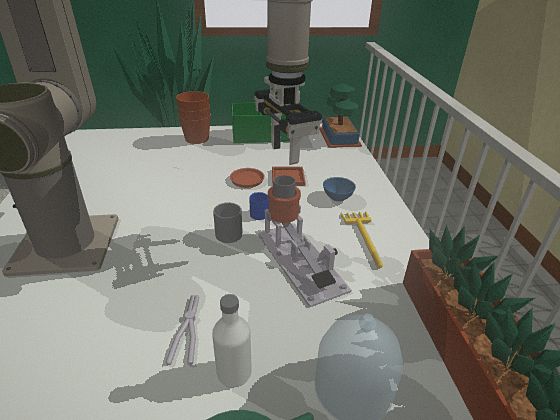

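Latched (pad now at z ≈ 0.036). The wrist view shows the liner risen, rim around (285,222), z ≈ 0.180, centre (0.5555,-0.0285). I descend and grip.

Emit:
servo_tool --increments '[{"slide":[1,0,10],"dr":[0,0,0],"jaw":0},{"slide":[1,0,20],"dr":[0,0,0],"jaw":0},{"slide":[1,0,35],"dr":[0,0,0],"jaw":0},{"slide":[1,0,60],"dr":[0,0,0],"jaw":0},{"slide":[1,0,80],"dr":[0,0,0],"jaw":0},{"slide":[1,0,94],"dr":[0,0,0],"jaw":0},{"slide":[1,0,94],"dr":[0,0,0],"jaw":0},{"slide":[1,0,94],"dr":[0,0,0],"jaw":0.4},{"slide":[1,0,94],"dr":[0,0,0],"jaw":1},{"slide":[1,0,94],"dr":[0,0,0],"jaw":1},{"slide":[1,0,94],"dr":[0,0,0],"jaw":1},{"slide":[1,0,94],"dr":[0,0,0],"jaw":1},{"slide":[1,0,94],"dr":[0,0,0],"jaw":1},{"slide":[1,0,94],"dr":[0,0,0],"jaw":1},{"slide":[1,0,94],"dr":[0,0,0],"jaw":1}]' --force 12

```text
t: 7.15
tool_pos: [0.5551, -0.0273, 0.337]
orientation: [3.099, 0.517, 0.001]
force: [-1.1, -0.4, 1.7]
opening: 0.0541
gripper_force: 12.0
```

Emit:
servo_tool --increments '[{"slide":[0,0,-6],"dr":[0,0,0],"jaw":1},{"slide":[0,0,-12],"dr":[0,0,0],"jaw":1},{"slide":[0,0,-18],"dr":[0,0,0],"jaw":1},{"slide":[0,0,-26],"dr":[0,0,0],"jaw":1},{"slide":[0,0,-36],"dr":[0,0,0],"jaw":1},{"slide":[0,0,-48],"dr":[0,0,0],"jaw":1},{"slide":[0,0,-60],"dr":[0,0,0],"jaw":1},{"slide":[0,0,-75],"dr":[0,0,0],"jaw":1},{"slide":[0,0,-90],"dr":[0,0,0],"jaw":1},{"slide":[0,0,-90],"dr":[0,0,0],"jaw":1}]'

```text
t: 8.15
tool_pos: [0.5556, -0.0273, 0.4303]
orientation: [3.097, 0.517, 0.008]
force: [-0.2, 0.4, -0.3]
opening: 0.054
gripper_force: 11.9
```

Run:
```python
from h import *
to(.477,.2865,.43)
s=read_state(); g=s['tool_pos']
for n in['side']:
    img,d,p,R,t=cam(n); save(n+'3.png',img[100:320,180:400]); C=cloud(d,p,R,t)
    m=(np.hypot(C[...,0]-g[0],C[...,1]-g[1])<.04)&(C[...,2]>.19)&(C[...,2]<.25); X=C[m]; print(m.sum(),X.min(0),np.percentile(X[:,2],[2,50,98]))
```

```text
slide [ 2.760e+01 -3.223e+02 -3.000e-01] t 8.15 [ 0.5556 -0.0273  0.4303] [3.0972 0.517  0.0075] F [-0.2  0.4 -0.3] 0.05404904647739899
290 [ 0.5294367  -0.06204118  0.21408202] [0.21560772 0.23111775 0.24878258]
```

View pics/side3.png

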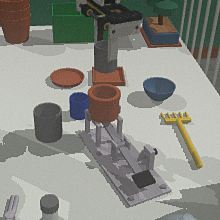

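Liner is held, bottom at about z = 0.214. Carrying it over the saucer.

Emit:
servo_tool --increments '[{"slide":[2,-20,0],"dr":[0,0,0],"jaw":1},{"slide":[5,-55,0],"dr":[0,0,0],"jaw":1},{"slide":[8,-95,0],"dr":[0,0,0],"jaw":1},{"slide":[11,-135,0],"dr":[0,0,0],"jaw":1},{"slide":[15,-175,0],"dr":[0,0,0],"jaw":1},{"slide":[19,-215,0],"dr":[0,0,0],"jaw":1},{"slide":[22,-255,0],"dr":[0,0,0],"jaw":1},{"slide":[25,-290,0],"dr":[0,0,0],"jaw":1},{"slide":[27,-312,0],"dr":[0,0,0],"jaw":1},{"slide":[28,-322,0],"dr":[0,0,0],"jaw":1},{"slide":[28,-322,40],"dr":[0,0,0],"jaw":1},{"slide":[28,-322,80],"dr":[0,0,0],"jaw":1},{"slide":[28,-322,120],"dr":[0,0,0],"jaw":1},{"slide":[28,-322,145],"dr":[0,0,0],"jaw":1},{"slide":[28,-322,155],"dr":[0,0,0],"jaw":1},{"slide":[28,-322,155],"dr":[0,0,0],"jaw":1},{"slide":[28,-322,155],"dr":[0,0,0],"jaw":1}]'

```text
t: 9.9
tool_pos: [0.4776, 0.2863, 0.2732]
orientation: [-3.098, -0.517, -0.003]
force: [0.1, -0.2, -0.3]
opening: 0.0539
gripper_force: 11.9
```

Run:
```python
from h import *
to(.477,.2865,.223)
img,d,p,R,t=cam('wrist'); save('wrist4.png',img); C=cloud(d,p,R,t)
img,d,p,R,t=cam('side'); C=cloud(d,p,R,t)
near=(np.hypot(C[...,0]-.477,C[...,1]-.2865)<.07)
H,S,V=[cv2.cvtColor(img,cv2.COLOR_RGB2HSV)[...,i].astype(int) for i in range(3)]
m=near&(S<60)&(C[...,2]>.02)&(C[...,2]<.12); X=C[m]; print('liner',m.sum(),np.percentile(X,[1,50,99],axis=0).round(4))
save('side4.png',cv2.resize(img[110:210,200:340],None,fx=4,fy=4))
```

```text
slide [-0.6 -0.3 50.2] t 9.9 [0.4776 0.2863 0.2732] [-3.0985e+00 -5.1660e-01 -2.6000e-03] F [ 0.1 -0.2 -0.3] 0.05387575817265356
liner 338 [[0.4515 0.2461 0.0598]
 [0.4726 0.2667 0.0971]
 [0.5042 0.3189 0.1196]]
```

View pics/wrist4.png

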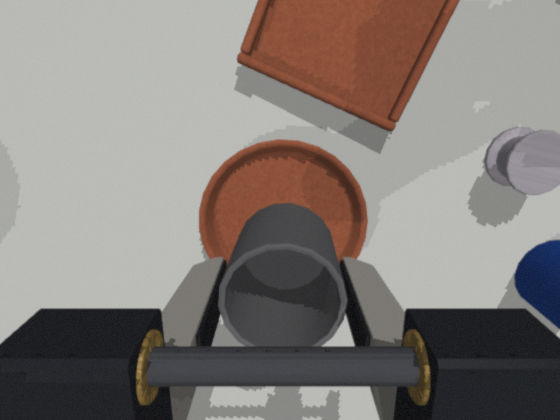

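View pics/side4.png

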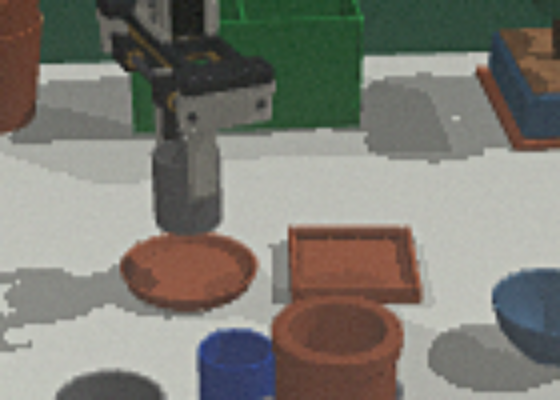

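Liner hangs centred over the round saucer (saucer centre near (283,215) in the wrist view). Lowering slowly.

Emit:
servo_tool --increments '[{"slide":[-1,0,15],"dr":[0,0,0],"jaw":1},{"slide":[-1,0,28],"dr":[0,0,0],"jaw":1},{"slide":[-1,0,36],"dr":[0,0,0],"jaw":1},{"slide":[-1,0,41],"dr":[0,0,0],"jaw":1},{"slide":[-1,0,44],"dr":[0,0,0],"jaw":1},{"slide":[-1,0,46],"dr":[0,0,0],"jaw":1},{"slide":[-1,0,47],"dr":[0,0,0],"jaw":1},{"slide":[-1,0,48],"dr":[0,0,0],"jaw":1},{"slide":[-1,0,48],"dr":[0,0,0],"jaw":1}]'

```text
t: 10.9
tool_pos: [0.4764, 0.2862, 0.2248]
orientation: [-3.099, -0.517, -0.002]
force: [-0.7, -2.2, 4.1]
opening: 0.054
gripper_force: 12.0
```

Emit:
servo_tool --increments '[{"slide":[0,0,0.5],"dr":[0,0,0],"jaw":1},{"slide":[0,0,1],"dr":[0,0,0],"jaw":1},{"slide":[0,0,1],"dr":[0,0,0],"jaw":1}]'

```text
t: 11.2
tool_pos: [0.4767, 0.2859, 0.2241]
orientation: [3.098, 0.517, 0.003]
force: [-0.8, -4.0, 8.0]
opening: 0.0538
gripper_force: 12.0
```

Firm contact with the saucer floor. Releasing, retreating and checking.

Emit:
servo_tool --increments '[{"slide":[0,0,-0.5],"dr":[0,0,0],"jaw":0.4},{"slide":[0,0,-0.5],"dr":[0,0,0],"jaw":0.3},{"slide":[0,0,-0.5],"dr":[0,0,0],"jaw":0.2},{"slide":[0,0,-0.5],"dr":[0,0,0],"jaw":0.1},{"slide":[0,0,-0.5],"dr":[0,0,0],"jaw":0.1},{"slide":[0,0,-0.5],"dr":[0,0,0],"jaw":0.1},{"slide":[0,0,-10],"dr":[0,0,0],"jaw":0.1},{"slide":[0,0,-30],"dr":[0,0,0],"jaw":0.1},{"slide":[0,0,-70],"dr":[0,0,0],"jaw":0.1},{"slide":[0,0,-120],"dr":[0,0,0],"jaw":0.1},{"slide":[0,0,-170],"dr":[0,0,0],"jaw":0.1},{"slide":[0,0,-200],"dr":[0,0,0],"jaw":0.1},{"slide":[0,0,-200],"dr":[0,0,0],"jaw":0.1},{"slide":[0,0,-200],"dr":[0,0,0],"jaw":0.1}]'

```text
t: 12.6
tool_pos: [0.476, 0.2861, 0.4243]
orientation: [-3.098, -0.517, -0.004]
force: [0.1, 0.2, -0.6]
opening: 0.0839
gripper_force: 0.0
```

Run:
```python
from h import *
to(.477,.2865,.43)
img,d,p,R,t=cam('wrist'); save('wrist5.png',img); C=cloud(d,p,R,t)
r=np.hypot(C[...,0]-.477,C[...,1]-.2865)
for nm,m in(('rim',(r<.05)&(C[...,2]>.06)&(C[...,2]<.09)),('saucer',(r<.08)&(C[...,2]>.011)&(C[...,2]<.02))):
    X=C[m];print(nm,m.sum(),cv2.minEnclosingCircle(X[:,:2].astype(np.float32)),np.percentile(X[:,2],[50,95]))
img,d,p,R,t=cam('side');C=cloud(d,p,R,t)
m=(abs(C[...,0]-.6235)<.02)&(abs(C[...,1]+.2195)<.02)&(C[...,2]>.02); print('pad',np.median(C[m],0))
```

```text
slide [ 1.1 -0.  -5.7] t 12.6 [0.476  0.2861 0.4243] [-3.098  -0.5172 -0.004 ] F [ 0.1  0.2 -0.6] 0.08386898861020929
rim 681 ((0.4764636158943176, 0.2853811979293823), 0.026988603174686432) [0.06585126 0.06718293]
saucer 2297 ((0.47760719060897827, 0.28652623295783997), 0.056603528559207916) [0.01441885 0.0165051 ]
pad [ 0.62234401 -0.22113093  0.0372207 ]
```

View pics/wrist5.png

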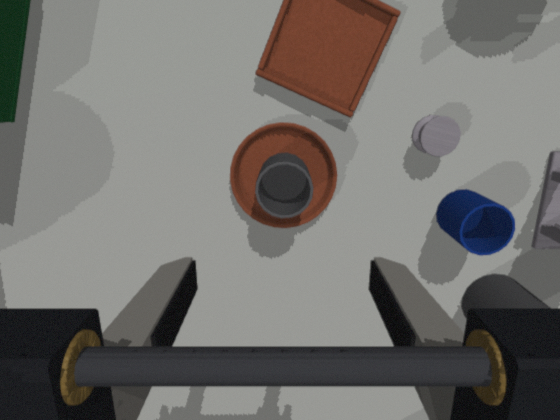

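The liner stands upright and centred in the round saucer (rim around (285,190), z = 0.066), and the lever is still latched.

```bash
python3 -c "from plant import *; print(close_job())"
```

```text
the job is handed in; nothing more can be done
None
```

Job done and handed in at about 13 s: the lever is latched down, the grey inner pot stands upright in the middle of the round clay saucer, and no other object was deliberately touched.

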